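Complete the kit tray and hold the spring clip open over its plate

TASK

Lay the rust-brown flat bar flat in the long front compartment of the kit tray and let go of it, setting it down rather than dropping it. Then take the sprung clip off its rest by squeezing its handles and finish holding it spread wide open, square over the middle of the top edge of the tray's upright plate: the edge well between the gaping jaws, nothing of the clip touching the plate, so that a job card can be slipped in. End while still holding it like that, and leave the other parts where they lie.

Things in the scene. Friction and masses are not known exactly. Their poses are not given: they have to be found in the camera images.
- flat_bar: Rust-brown flat steel bar, 25 x 169 x 8 mm (x, y, z; long along its y), one end filed to a blunt point; 0.27 kg. It lies flat on the table. Origin: centre of its underside. z points up.
- tray: Grey kit tray fixed to the table, 170 x 216 mm (x, y), floor 4 mm thick, walls up to 14 mm above the table. At its front (-x side) one long compartment along y; behind it two small compartments (at y = +70 and -70 mm) with an empty well between; along its back (x = +77.5 mm) stands an aluminium plate. Origin: centre of the underside; z up.
- tray_long (a point): Centre of the floor of the tray's long front compartment, 4 mm above the table; axes as the tray's. It is 36 mm wide (x) and 192 mm long (y); its walls stand 10 mm above the floor, 6 mm thick; both long walls are cut down to the floor from y = -45 to +45 mm for the fingers.
- plate_top (a point): Middle of the top edge of the tray's upright aluminium plate, 105 mm above the table; axes as the tray's (x square to the plate, y along it). The plate is 3 mm thick and 120 mm wide. Two small feet at its front face reach only 26 mm above the table.
- clip: Sprung clip (peg type), 34 mm wide (x), 94 mm tall, 85 g, clamped on the strip of its rest, jaws down, handles up. Origin: on its pin (10 mm thick), 83 mm above the table at the start; x along the pin, jaws and handles spread along y; axes belong to the half on the +y side. The jaws end 45 mm below the pin, pads 8.5 mm thick, 30 mm wide.
- clip_handles (a point): Point midway between the clip's two handles, 36 mm above the pin. The handles are flat black grips, 34 mm wide, from 12 to 49 mm above the pin, leaning out 0.28 rad each: over their outsides 34 mm apart at 12 mm above the pin, 48 mm at this point, 55 mm at the top; fully squeezed they stand upright, about 29 mm over their outsides.
- clip_tip_a (a point): Bottom inner edge of the jaw pad on the clip's +y side, 45 mm below the pin.
- clip_tip_b (a point): Bottom inner edge of the jaw pad on the clip's -y side, 45 mm below the pin.
- clip_lever (a joint): Opening of the clip, rad: about 0 clamped on the 3 mm strip, 0.55 fully open against its stop (jaw gap about 27 mm at the tips). It grows as the handles are squeezed together along the clip's y; the spring needs about 5 N on each handle to start and 10 N fully open.
- clip_rest: Fixed rest for the clip: dark base 70 x 60 x 12 mm (x, y, z) with an upright aluminium strip, 50 mm wide (x), 3 mm thick (y), its top 78 mm above the table. Origin: centre of the underside. The clip sits in the middle of the strip, its axes as the rest's.
- bolt_m16: Silver hex bolt, 28 x 62 x 25 mm, lying in a rear compartment of the tray. Origin: centre of its underside. Bystander.
- nut_m16_3: Silver hex nut, 24 x 27 x 13 mm, lying in the other rear compartment. Origin: centre of its underside. Bystander.
- wood_block: Beech block, 48 x 105 x 32 mm. Origin: centre of its underside. Bystander.
- centre_punch: Dark round punch, 10 x 113 x 10 mm, flat on the table. Origin: centre of its underside. Bystander.

How it is judged (in metres and radians):
On the way, in this order (a step that is already met when the one before it is completed fails the run):
1. the flat bar lies flat in the long front compartment, let go (x of flat_bar in the frame of tray_long between -0.009 and 0.009 m and y of flat_bar in the frame of tray_long between -0.014 and 0.014 m and z of flat_bar in the frame of tray_long below 0.004 m and angle between flat_bar's own z axis and vertical below 0.08 rad and angle between the y axis of flat_bar and the y axis of tray, either way round below 0.12 rad and contact force between the fingers and flat_bar below 0.1 N), for 0.2 s.
2. the clip is off its rest, held squeezed open in the air (value of joint clip_lever above 0.3 rad and distance of clip from where it was at the start of the episode above 0.05 m and contact force between clip and clip_rest below 0.1 N and contact force between the fingers and clip above 3 N), for 0.2 s.
At the end, for the whole second after the job is handed in: Bar flat in the long compartment (9 mm across, 14 mm along, 0.12 rad), let go. Clip held still, open over 0.35 rad, pin along the plate within 0.3 rad; jaw tips on both sides, 4 mm or more from its mid-plane, 10 mm or more below its edge, within 35 mm of its middle; clip not touching the tray (all of step 1 and value of joint clip_lever above 0.35 rad and ((x of clip_tip_a in the frame of plate_top above 0.004 m and x of clip_tip_b in the frame of plate_top below -0.004 m) or (x of clip_tip_b in the frame of plate_top above 0.004 m and x of clip_tip_a in the frame of plate_top below -0.004 m)) and z of each of clip_tip_a, clip_tip_b in the frame of plate_top below -0.01 m and y of clip_tip_a in the frame of plate_top between -0.035 and 0.035 m and y of clip_tip_b in the frame of plate_top between -0.035 and 0.035 m and angle between the x axis of clip and the y axis of tray, either way round below 0.3 rad and contact force between clip and tray below 0.3 N and contact force between the fingers and clip above 3 N and linear speed of each of clip, flat_bar below 0.02 m/s); the arm keeps its last pose, push and grip.
It fails at once if the bar is dropped (falls faster than 0.6 m/s out of the fingers) (linear speed of flat_bar above 0.6 m/s and contact force between the fingers and flat_bar below 0.1 N).
It fails at once if a bystander is shifted by more than 25 mm (distance of any of bolt_m16, nut_m16_3, wood_block, centre_punch from where it was at the start of the episode above 0.025 m).
It also fails if it takes over 53 s, if anything falls off the work surface, if the arm or the gripper's body presses on something with over 40 N, if the wrist force passes 120 N, or if a joint passes its speed limit or range.

ROBOT

A 6-joint arm with a two-finger parallel gripper is mounted at the origin on the work surface; the furniture and walls round the work are solid. World frame = base frame: x ahead of the robot, y to its left, z up, the work surface at z = 0. Lengths are in mm, angles in degrees, forces in N, time in s.
With the tool pointing down it reaches from about 350 to 850 mm from the base axis. Payload 8.1 kg.
Tool frame: the origin (TCP) lies at the very end of the fingers, on their centre line; the grasp point (between the pads) lies 19 mm behind it; z points along the fingers, y is the line along which they close (so a half turn about z gives the same grasp; the last joint's range is limited). The gripper opens to 85 mm and grips with 20 to 120 N. Pads are 22 mm wide; open, the fingers measure 114 mm over their backs; the gripper's body (76 mm by 85 mm) begins 54 mm behind the grasp point. The pads swing forward as they close: fully open they stand 13 mm farther back than shut.
Start: joints at [67.758, 7.471, 85.268, -0, 87.261, -4.893], TCP at [178.895, 572.715, 231.292] pointing down, gripper open.
Joint ranges: [-169.43, 169.43], [-51.17, 129.36], [1.28, 143.12], [-76.62, 256.62], [0, 156.53], [-152.29, 152.29]. Speed limits (degrees/s): [136.94, 136.94, 159.86, 180, 180, 180].

INTERFACE

Orientations are given as [roll, pitch, yaw] about the fixed x, y, z axes, in that order (R = Rz(yaw) Ry(pitch) Rx(roll)).
In Python, from bench import status, viewer, job gives the robot as it stands.
- The arm moves only by the tool arm_command, never from a script. Its argument "targets" is a list that holds one entry, the list of rows, each a list of 7 numbers: the shift along the world's x, y, z in m, then the turn, a rotation vector about the world's x, y, z in rad, then the opening, from -1 (shut) to 1 (fully open). In form: [[[dx, dy, dz, rx, ry, rz, gripper], ...]]. A call has 1 to 10 rows; each row shifts and turns the commanded pose from where the row before left it; what a row does not reach is not made up. A row lasts 1/8 s, in which the tool goes at most 62.5 mm and 10.7 degrees, less where a joint would pass 70% of its speed; a pose out of reach is approached as far as the arm can. A call with a gripper value outside its range is refused whole. The fingers move at their own pace and stop on an object; "force" is the grip in N (left out, the last holds). Time passes only in rows, so rows that do not move let the fingers close. It gives the time, the measured TCP pose, the force, the opening and the grip force at its end, in the units of the state.
- status.sense(): the state, without advancing time (a new reading comes with each control period).
- viewer.snapshot(name): name is "side" or "top" or "wrist"; returns the picture (384x512x3 uint8, red, green, blue); there is no depth.
- viewer.camera_model(name): a dict with "vertical_fov" (degrees; the focal length in pixels is half the picture's height over the tangent of half this angle, whatever the lens; pixels are square), "cx", "cy" (the principal point, pixels), "xyz" and "attitude" of the camera in the world. Camera axes: x right, y down, z forward; pixel columns grow to the right and rows downward; lengths in mm; the calibration is good to about 2 mm. A picture is of the moment at which its call begins: read the wrist's pose just before it. camera_model takes no time and is no camera call; for the wrist camera it gives the pose at the moment of the call.
- job.hand_in(): hands the job in; it is judged then, once.
The state is a dict: "time": time; "joint_pos": joint angles; "qd": joint speeds; "joint_efforts": joint torques, N m; "tool_pos": TCP position; "tcp_rot": TCP orientation; "ft_force": force on the tool from outside, world axes, zero at the start; "wrist_torque": the same for the moment, N m; "finger_gap": finger opening in mm; "grip_force": force on a finger pad.
Only numpy, scipy, OpenCV 4.12 (cv2) and the standard library are available. Lean on these libraries where they do the work, as an engineer would, in place of code of your own. Each camera call takes 0.05 s, during which the arm holds its last target. There are 200 camera calls.

## Working session

There is one attempt and no reset: what is moved stays moved. The work goes in short steps, Python scripts to look and compute and a tool call to move; the robot and the scene stay as the last step left them, time stands still between calls to the robot, and variables do not carry over. Pictures are saved under pics/ and viewed, at most 10 in all, crops included, and the job is handed in when it is done.

Besides the shell and the picture viewer there is one more tool, called after "Request:" by a JSON object that holds its "fn" and its "kwargs". arm_command: Moves the arm, as the interface text tells. Its arguments: {"type":"object","properties":{"targets":{"type":"array"},"force":{"type":"number"}},"required":["targets"]}

```bash
mkdir -p pics; cat > h.py <<'E'
import numpy as np, cv2
from bench import status, viewer, job
from scipy.spatial.transform import Rotation as R
def snap(n,f):
    m=viewer.camera_model(n); im=viewer.snapshot(n); cv2.imwrite(f'pics/{f}.png',im[:,:,::-1]); np.save(f'pics/{f}.npy',im); return im,m
def rot(m): return R.from_euler('xyz',m['attitude'],degrees=True).as_matrix()
def ray(m,u,v):
    f=192/np.tan(np.radians(m['vertical_fov'])/2)
    d=rot(m)@np.array([(u-m['cx'])/f,(v-m['cy'])/f,1]); return np.array(m['xyz']),d
def onz(m,u,v,z):
    c,d=ray(m,u,v); return c+d*(z-c[2])/d[2]
def proj(m,p):
    f=192/np.tan(np.radians(m['vertical_fov'])/2)
    q=rot(m).T@(np.array(p)-m['xyz']); return f*q[0]/q[2]+m['cx'],f*q[1]/q[2]+m['cy']
E
python3 - <<'E'
from h import *
ims=[]
for n in ['side','top']:
    im,m=snap(n,n+'0'); print(n,m)
print(viewer.camera_model('wrist')); print(status.sense())
E
```

```text
side {'vertical_fov': 48.49778128440323, 'cx': 252.67062212302403, 'cy': 190.8053923190575, 'xyz': array([476.04182789, 889.26498198, 776.58726056]), 'attitude': array([-128.78942869,    0.23902969, -177.47321775])}
top {'vertical_fov': 54.55380195977739, 'cx': 255.54933986275208, 'cy': 193.31197032998847, 'xyz': array([ 344.19438075,   31.68319497, 1093.79522503]), 'attitude': array([-1.69969566e+02,  8.46121750e-02, -8.95450976e+01])}
{'vertical_fov': 70.84521585659026, 'cx': 255.0579708217103, 'cy': 195.29580950832045, 'xyz': array([101.39820606, 596.6493867 , 372.8114894 ]), 'attitude': array([1.61516478e+02, 7.14584071e-02, 7.27001148e+01])}
{'time': 0.1, 'joint_pos': array([ 6.77568169e+01,  7.51096768e+00,  8.53233818e+01,  5.02287272e-04,
        8.72620592e+01, -4.89357198e+00]), 'qd': array([ 0.00944016, -0.12099003, -0.05394667,  0.00314138,  0.16449428,
       -0.13000784]), 'joint_efforts': array([ 6.20669562e-04, -5.70956039e+01, -5.01942122e+01, -3.06824777e-04,
        8.25454190e-03,  2.94661891e-05]), 'tool_pos': array([178.71204987, 572.24426824, 230.34411174]), 'tcp_rot': array([-1.79903986e+02, -8.72399592e-03,  1.62650357e+02]), 'ft_force': array([-0.10463789, -0.05939622,  0.10006946]), 'wrist_torque': array([-0.03408355,  0.05432108, -0.04634328]), 'grip_force': 0.0, 'finger_gap': 85.30480290507532}
```

View pics/top0.png

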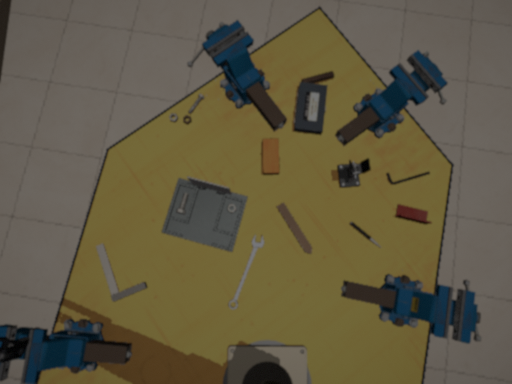

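View pics/side0.png

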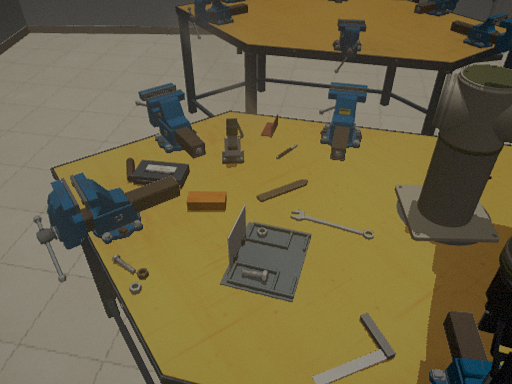

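Top view: the tray is near (205,213) px with its plate on the upper side, the bar runs (280,205)–(310,252), the clip and rest are near (350,173), and a vise sits close by at (350,135). In the side view the clip is near (233,140). Next I'll make enlarged crops.

```bash
python3 - <<'E'
from h import *
t=np.load('pics/top0.npy'); s=np.load('pics/side0.npy')
def c(im,x,y,w,h,k): return cv2.resize(im[y:y+h,x:x+w],None,fx=k,fy=k,interpolation=cv2.INTER_CUBIC)
a=c(t,155,170,100,86,4); b=c(t,310,130,80,60,5)
d=c(s,215,195,105,110,4)[:300]; e=c(s,205,105,80,60,5)
out=np.zeros((600,800,3),np.uint8)
d=c(s,215,195,100,110,2.7)
for im,x,y in [(a,0,0),(b,400,0),(d,0,300+44),(e,400,300)]:
    hh=min(im.shape[0],600-y); out[y:y+hh,x:x+im.shape[1]]=im[:hh]
cv2.imwrite('pics/comp.png',out[:,:,::-1])
m=viewer.camera_model('top')
# bar mask
hsv=cv2.cvtColor(t,cv2.COLOR_RGB2HSV)
print(t[228,294],hsv[228,294],t[250,294],hsv[250,294],t[213,205],hsv[213,205])
E
```

```text
[81 65 52] [13 91 81] [116 102  54] [ 23 136 116] [75 78 76] [70 10 78]
```

View pics/comp.png

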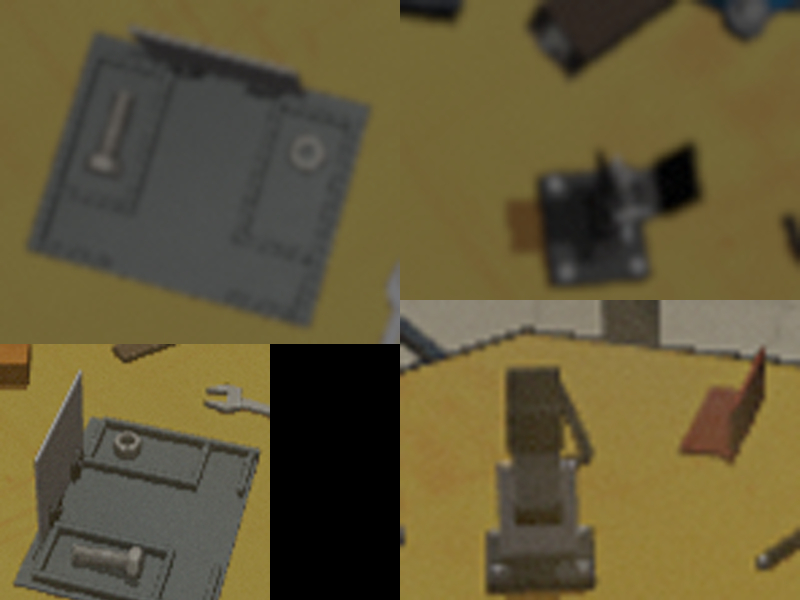

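The crops show the tray outline corners clearly, with bolt and nut inside. The clip's handles spread along the image's horizontal, roughly world y, and the rest base is near (345,175). Now I'll measure.

```bash
python3 - <<'E'
from h import *
t=np.load('pics/top0.npy'); s=np.load('pics/side0.npy'); 
def comp(mask,u,v):
    n,l,st,c=cv2.connectedComponentsWithStats(mask.astype(np.uint8)); return (l==l[v,u]).astype(np.uint8)
for nm,im,(u,v),z in [('top',t,(294,228),8),('side',s,(283,190),8)]:
    m=viewer.camera_model(nm); f=im.astype(float); print(nm,im[v,u])
    ratio=f[:,:,2]/f[:,:,0]; mk=(ratio>(.55 if nm=='top' else .45))
    k=comp(mk,u,v); r=cv2.minAreaRect(cv2.findContours(k,0,2)[0][0]); P=cv2.boxPoints(r)
    print('bar',k.sum(),r); 
    W=np.array([onz(m,*p,z) for p in P]); print(W.round(1),W.mean(0).round(1))
    e=[(W[(i+1)%4]-W[i])[:2] for i in (0,1)]; e=max(e,key=np.linalg.norm); print(np.linalg.norm(e),np.degrees(np.arctan2(e[1],e[0])))
m=viewer.camera_model('top')
tr=[(162,232),(233,251.5),(247.5,195.75),(179.25,178.25)]
for z in (0,14):
    W=np.array([onz(m,*p,z) for p in tr])[:,:2]; print(z,W.round(1).tolist(),W.mean(0))
    a=W[0]-W[1]; b=W[3]-W[2]; print(np.linalg.norm(a),np.linalg.norm(b),np.degrees(np.arctan2(*a[::-1])),np.degrees(np.arctan2(*b[::-1])))
    a=W[3]-W[0]; b=W[2]-W[1]; print(np.linalg.norm(a),np.linalg.norm(b),np.degrees(np.arctan2(*a[::-1])),np.degrees(np.arctan2(*b[::-1])))
# rest base corners in top crop (400+.., /5)
rb=[(540,178),(552,286),(650,280)]
print([onz(m,310+(x-400)/5,130+y/5,12)[:2].round(1) for x,y in rb])
ms=viewer.camera_model('side')
# handles tops in side, pin etc
for p in [(508,370),(560,370)]: print('side handle top',onz(ms,205+(p[0]-400)/5,105+(p[1]-300)/5,132).round(1))
for p in [(697,145),(700,205),(605,150)]: print('top handle',onz(m,310+(p[0]-400)/5,130+p[1]/5,132).round(1))
E
```

```text
top [81 65 52]
bar 464 ((294.94854736328125, 228.5851593017578), (57.35974884033203, 8.988882064819336), 57.7243537902832)
[[ 496.6  -25.2    8. ]
 [ 511.   -47.6    8. ]
 [ 370.3 -135.2    8. ]
 [ 356.5 -113.1    8. ]] [433.6 -80.3   8. ]
165.72013531021807 -148.10856349825468
side [92 76 50]
bar 351 ((282.2677001953125, 189.24363708496094), (7.865819454193115, 52.802608489990234), 70.20112609863281)
[[ 510.9  -49.6    8. ]
 [ 365.2 -140.1    8. ]
 [ 359.3 -104.2    8. ]
 [ 502.3  -17.4    8. ]] [434.4 -77.8   8. ]
171.54498155963825 -148.1608433955964
0 [[420.4, 308.0], [365.6, 98.9], [530.1, 58.8], [581.8, 264.5]] [474.48423123 182.56070217]
216.17299598861183 212.1624763660695 75.31115993985514 75.87654741056953
167.20382340735776 169.31720832249465 -15.090945572034297 -13.725250156573889
14 [[419.4, 304.5], [365.3, 98.1], [527.7, 58.4], [578.8, 261.5]] [472.81659009 180.62954993]
213.40609604740305 209.44690895350098 75.31115993985516 75.87654741056954
165.06370295873302 167.15003766544447 -15.090945572034284 -13.725250156573885
[array([ 621.5, -210.9]), array([ 555.8, -216. ]), array([ 559.9, -274.1])]
side handle top [ 609.1 -258.7  132. ]
side handle top [ 577.4 -259.8  132. ]
top handle [ 609.5 -268.2  132. ]
top handle [ 576.7 -268.3  132. ]
top handle [ 606.4 -219.1  132. ]<stdin>:7: RuntimeWarning: divide by zero encountered in divide
<stdin>:7: RuntimeWarning: invalid value encountered in divide
```

Request:
{"fn": "arm_command", "kwargs": {"targets": [[[0.026,-0.036,0.006,0,0,-0.152,1],[0.026,-0.036,0.006,0,0,-0.152,1],[0.026,-0.036,0.006,0,0,-0.152,1],[0.026,-0.036,0.006,0,0,-0.152,1],[0.026,-0.036,0.006,0,0,-0.152,1],[0.026,-0.036,0.006,0,0,-0.152,1],[0.026,-0.036,0.006,0,0,-0.152,1],[0.026,-0.036,0.006,0,0,-0.152,1],[0.026,-0.036,0.006,0,0,-0.152,1],[0.026,-0.036,0.006,0,0,-0.152,1]]]}}

```text
time: 1.35
tool_pos: [439.4, 211.4, 291.1]
tcp_rot: [-180.0, 0.0, 75.3]
ft_force: [-0.4, -0.3, -0.3]
finger_gap: 85.4
grip_force: 0.0
```

Request:
{"fn": "arm_command", "kwargs": {"targets": [[[0,0,0,0,0,0,1],[0,0,0,0,0,0,1]]]}}

```text
time: 1.6
tool_pos: [438.5, 212.9, 290.8]
tcp_rot: [-179.9, 0.0, 75.6]
ft_force: [-0.1, -0.5, 0.8]
finger_gap: 85.8
grip_force: 0.0
```

```bash
python3 - <<'E'
from h import *
im,m=snap('wrist','w1'); print(m); s=status.sense(); print(s['tool_pos'],s['tcp_rot'],s['joint_pos'])
cv2.imwrite('pics/w1b.png',cv2.resize(im[:,:,::-1],None,fx=1.5,fy=1.5))
E
```

```text
{'vertical_fov': 70.84521585659026, 'cx': 255.0579708217103, 'cy': 195.29580950832045, 'xyz': array([459.34957716, 291.70772413, 433.27685   ]), 'attitude': array([ 1.61533240e+02,  5.11243336e-02, -1.43377371e+01])}
[438.27991829 213.29773246 290.81173727] [-1.79943144e+02  8.00070439e-03  7.56657724e+01] [ 1.99021576e+01 -1.11269957e+01  9.73127254e+01  2.54312476e-02
  9.38657756e+01  3.42380923e+01]
```

View pics/w1b.png

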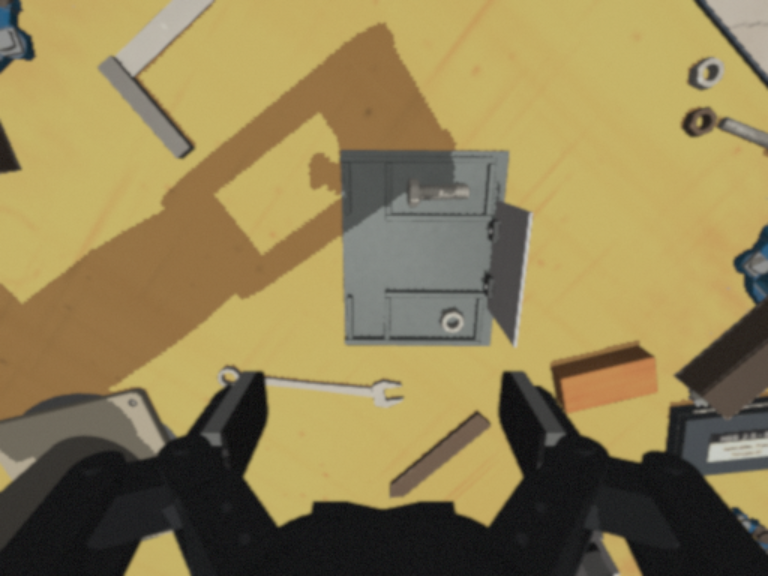

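The wrist view shows the whole tray: outline corners at (341,151), (508,152), (490,345), (347,345). The plate's top edge runs from (531,212) to (517,345), and the bar is near (440,455). All are in the 1.5x picture.

```bash
cat >> h.py <<'E'
def comp(mask,u,v):
    n,l,st,c=cv2.connectedComponentsWithStats(mask.astype(np.uint8)); return (l==l[v,u]).astype(np.uint8)
def barfit(im,m,u,v,th,z=8):
    f=im.astype(float)+1e-3; k=comp((f[:,:,2]/f[:,:,0]>th)&(f[:,:,0]>30),u,v)
    c=max(cv2.findContours(k,0,1)[0],key=len)[:,0,:]
    W=np.array([onz(m,*p,z)[:2] for p in c.astype(float)]).astype(np.float32)
    r=cv2.minAreaRect(W); P=cv2.boxPoints(r); e=max([P[1]-P[0],P[2]-P[1]],key=np.linalg.norm)
    return k.sum(),r[0],r[1],np.degrees(np.arctan2(e[1],e[0]))%180
E
python3 - <<'E'
from h import *
im=np.load('pics/w1.npy'); m=viewer.camera_model('wrist')
g=1/1.5
W=np.array([onz(m,u*g,v*g,14)[:2] for u,v in [(341,151),(508,152),(490,345),(347,345)]])
print(W.round(1).tolist(),W.mean(0).round(1))
for i in range(4):
    d=W[(i+1)%4]-W[i]; print(np.linalg.norm(d).round(1),np.degrees(np.arctan2(d[1],d[0])).round(2))
A,B=[onz(m,u*g,v*g,105)[:2] for u,v in [(531,212),(517,345)]]; print('plate',A,B,(A+B)/2,np.linalg.norm(A-B),np.degrees(np.arctan2(*(A-B)[::-1])))
print(im[303,293]);print(barfit(im,m,293,303,.6))
# side walls: compartment corners inner edges
for z,p in [(14,(350,160)),(14,(352,337)),(14,(386,160)),(14,(386,337))]: print(onz(m,p[0]*g,p[1]*g,z)[:2].round(1))
t=np.load('pics/top0.npy'); print(barfit(t,viewer.camera_model('top'),294,228,.58))
E
```

```text
[[420.8, 308.3], [578.8, 267.1], [527.4, 65.7], [369.3, 105.9]] [474.1 186.7]
163.3 -14.61
207.9 -104.32
163.1 165.74
208.9 75.73
plate [563.78596988 222.89702357] [535.91847137 108.89374449] [549.85222062 165.89538403] 117.35989568066718 76.26371732904343
[114  95  79]
(np.uint64(955), (432.8116760253906, -77.9879150390625), (168.2669219970703, 26.81327247619629), np.float32(31.947037))
[427.1 298.1]
[377.6 114.1]
[461.4 289.3]
[414.9 104.6]
(np.uint64(439), (434.56427001953125, -79.71160888671875), (162.9510955810547, 23.781333923339844), np.float32(31.626335))
```

The size mismatch suggests the outline is the 4 mm base slab, with the walls inset. I'll look at a zoomed, contrast-stretched crop to find the compartment.

```bash
python3 - <<'E'
from h import *
im=np.load('pics/w1.npy')[90:240,215:365]
c=cv2.resize(im,None,fx=4,fy=4,interpolation=cv2.INTER_CUBIC)
lab=cv2.cvtColor(c,cv2.COLOR_RGB2LAB); lab[:,:,0]=cv2.createCLAHE(4,(4,4)).apply(lab[:,:,0])
cv2.imwrite('pics/c2.png',cv2.cvtColor(lab,cv2.COLOR_LAB2BGR))
E
```

```text
(no output)
```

View pics/c2.png

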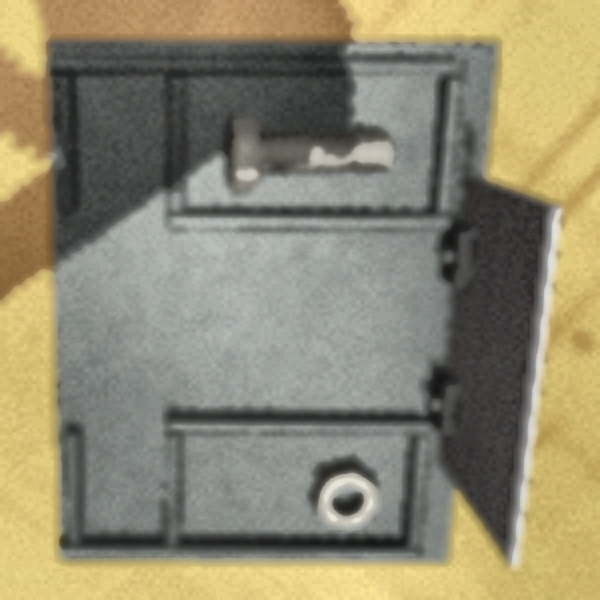

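```bash
python3 - <<'E'
from h import *
m=viewer.camera_model('wrist')
P=lambda x,y,z: onz(m,215+x/4,90+y/4,z)[:2]
W=np.array([P(x,y,2) for x,y in [(50,42),(496,42),(446,560),(60,560)]]); c=W.mean(0); print(c)
for i in range(4):
    d=W[(i+1)%4]-W[i]; print(np.linalg.norm(d).round(1),np.degrees(np.arctan2(d[1],d[0])).round(2))
a=np.radians(-14.5); ex=np.array([np.cos(a),np.sin(a)]); ey=np.array([-ex[1],ex[0]])
for nm,x,y,z in [('fw bot',82,490,14),('rw bot',166,490,14),('fw top',76,140,14),('rw top',166,140,14),('end top',120,70,14),('end bot',120,543,14),('plate1',557,208,105),('plate2',515,563,105)]:
    p=P(x,y,z); print(nm,p.round(1),((p-c)@ex).round(1),((p-c)@ey).round(1))
print('long',c-61*ex,'plate',c+77.5*ex)
E
```

```text
[474.13523179 184.17947169]
168.1 -14.29
215.0 -104.5
169.8 165.74
215.1 75.03
fw bot [384.9 135.2] -74.1 -69.8
rw bot [419.  126.5] -39.0 -69.6
fw top [420.9 272.5] -73.6 72.2
rw top [453.8 264.2] -39.7 72.4
end top [443.5 292.7] -56.9 97.4
end bot [394.1 107.8] -58.4 -94.0
plate1 [564. 222.] 77.5 59.1
plate2 [534.6 108.1] 77.6 -58.5
long [415.07822573 199.45265194] plate [549.16667392 164.77502137]
```

Request:
{"fn": "arm_command", "kwargs": {"targets": [[[-0.0006,-0.0365,-0.02,0,0,-0.0955,1],[-0.0006,-0.0365,-0.02,0,0,-0.0955,1],[-0.0006,-0.0365,-0.02,0,0,-0.0955,1],[-0.0006,-0.0365,-0.02,0,0,-0.0955,1],[-0.0006,-0.0365,-0.02,0,0,-0.0955,1],[-0.0006,-0.0365,-0.02,0,0,-0.0955,1],[-0.0006,-0.0365,-0.02,0,0,-0.0955,1],[-0.0006,-0.0365,-0.02,0,0,-0.0955,1],[0,0,0,0,0,0,1],[0,0,0,0,0,0,1]]]}}

```text
time: 2.9
tool_pos: [434.2, -78.2, 131.4]
tcp_rot: [-180.0, -0.0, 31.9]
ft_force: [-0.6, -0.4, 0.6]
finger_gap: 85.4
grip_force: 0.0
```

```bash
python3 - <<'E'
from h import *
im,m=snap('wrist','w2'); s=status.sense(); print(s['tool_pos'],s['tcp_rot'])
u,v=proj(m,[433,-79,8]); print(u,v,im[int(v),int(u)],im[int(v)-60,int(u)]); print(barfit(im,m,int(u),int(v),.65))
cv2.imwrite('pics/w2b.png',im[:,:,::-1])
E
```

```text
[434.51762952 -78.07005182 131.80669838] [ 1.79993093e+02 -4.39736695e-02  3.19430913e+01]
254.85745810010337 190.27472108785648 [124 103  84] [74 64 53]
(np.uint64(3370), (433.0549621582031, -81.00355529785156), (165.4481964111328, 23.139616012573242), np.float32(31.816427))
```

View pics/w2b.png

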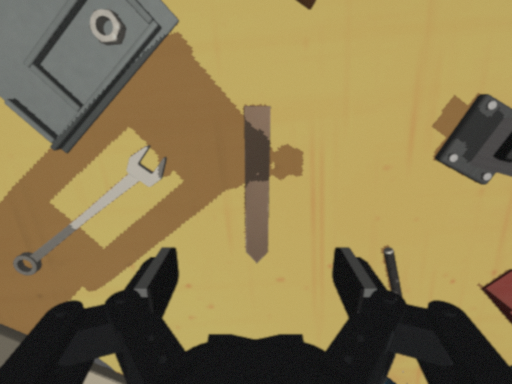

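The bar is centred between the fingers at (257,183) and aligned with them, so I'll descend and grip.

Request:
{"fn": "arm_command", "kwargs": {"targets": [[[-0.001,-0.002,-0.03,0,0,0,1],[0,0,-0.03,0,0,0,1],[0,0,-0.03,0,0,0,0.5],[0,0,-0.02,0,0,0,0],[0,0,-0.01,0,0,0,-0.1],[0,0,-0.0075,0,0,0,-0.1],[0,0,0,0,0,0,-0.1]]], "force": 50}}

```text
time: 3.82
tool_pos: [433.4, -81.0, 4.0]
tcp_rot: [180.0, -0.0, 31.8]
ft_force: [0.1, -0.3, 0.1]
finger_gap: 38.8
grip_force: 0.0
```

Request:
{"fn": "arm_command", "kwargs": {"targets": [[[0,0,0,0,0,0,-1],[0,0,0,0,0,0,-1],[0,0,0,0,0,0,-1],[0,0,0,0,0,0,-1]]]}}

```text
time: 4.32
tool_pos: [433.9, -81.5, 4.8]
tcp_rot: [179.9, -0.1, 31.8]
ft_force: [-1.3, 1.1, 6.2]
finger_gap: 22.6
grip_force: 49.2
```

Request:
{"fn": "arm_command", "kwargs": {"targets": [[[0,0,0.015,0,0,0,-1],[0,0,0.03,0,0,0,-1],[0,0,0.03,0,0,0,-1],[0,0,0,0,0,0,-1]]]}}

```text
time: 4.82
tool_pos: [435.4, -82.1, 81.9]
tcp_rot: [179.7, -0.2, 31.8]
ft_force: [0.7, -0.1, -2.6]
finger_gap: 22.0
grip_force: 49.4
```

Request:
{"fn": "arm_command", "kwargs": {"targets": [[[-0.0014,0.028,0,0,0,0.0763,-1],[-0.0014,0.028,0,0,0,0.0763,-1],[-0.0014,0.028,0,0,0,0.0763,-1],[-0.0014,0.028,0,0,0,0.0763,-1],[-0.0014,0.028,0,0,0,0.0763,-1],[-0.0014,0.028,0,0,0,0.0763,-1],[-0.0014,0.028,0,0,0,0.0763,-1],[-0.0014,0.028,0,0,0,0.0763,-1],[-0.0014,0.028,0,0,0,0.0763,-1],[-0.0014,0.028,0,0,0,0.0763,-1]]]}}

```text
time: 6.08
tool_pos: [418.0, 199.3, 77.4]
tcp_rot: [-179.9, 0.1, 75.6]
ft_force: [-1.0, 0.6, -2.9]
finger_gap: 22.2
grip_force: 49.4
```

Request:
{"fn": "arm_command", "kwargs": {"targets": [[[0,0,0,0,0,0,-1],[0,0,0,0,0,0,-1]]]}}

```text
time: 6.32
tool_pos: [418.4, 198.2, 77.8]
tcp_rot: [-179.9, 0.1, 75.5]
ft_force: [0.6, 0.1, -2.3]
finger_gap: 22.5
grip_force: 49.5
```

```bash
python3 - <<'E'
from h import *
im,m=snap('wrist','w3'); s=status.sense(); print(s['tool_pos'],s['tcp_rot'],s['grip_force'],s['finger_gap'])
cv2.imwrite('pics/w3b.png',cv2.resize(im[:,:,::-1],None,fx=1.5,fy=1.5))
p=s['tool_pos']; print('tcp px x1.5',np.array(proj(m,p))*1.5, 'long ctr',np.array(proj(m,[419.1,198.4,4]))*1.5)
E
```

```text
[418.57081642 197.95111856  77.98897511] [-1.79943018e+02  6.04097844e-02  7.54479473e+01] 49.46263253688812 22.499522536671776
tcp px x1.5 [381.90489916 374.5588046 ] long ctr [382.96572971 307.59796531]
```

View pics/w3b.png

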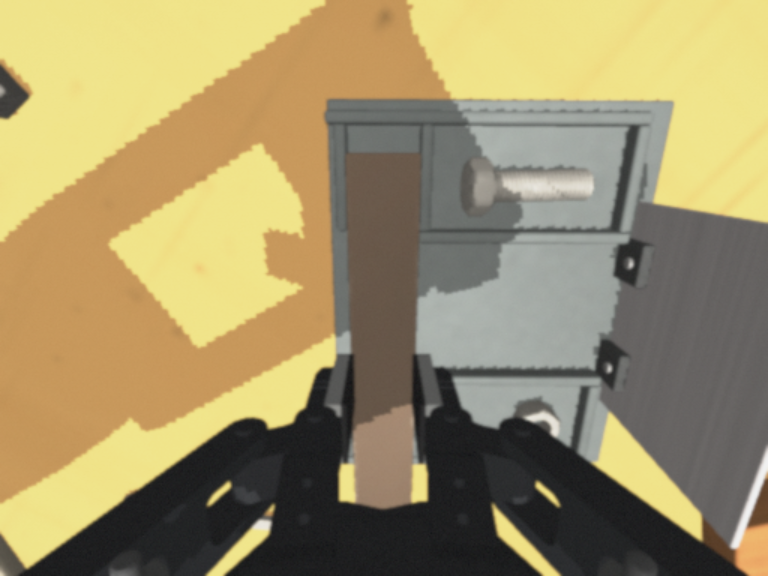

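The bar hangs straight and aligned, with its far end at (383,153). The compartment walls are at u≈346 and 421, so it is centred across. Next is a check along the length.

```bash
python3 - <<'E'
from h import *
m=viewer.camera_model('wrist'); c=np.array([474.1,184.2]); a=np.radians(-14.5); ex=np.array([np.cos(a),np.sin(a)]); ey=np.array([-ex[1],ex[0]])
for n,u,v,z in [('bar end',383,153,81.5),('endwall in',383,123,14),('fw',346,190,14),('rw',421,190,14),('slab top edge',500,100,4),('floor/end',383,128,4)]:
    p=onz(m,u/1.5,v/1.5,z)[:2]-c; print(n,p@ex,p@ey)
E
```

```text
bar end -56.532592729334326 82.4001326101958
endwall in -56.530416110716665 96.40406013317303
fw -74.84973143500767 65.71987237492377
rw -37.701939486236 65.72042907799612
slab top edge 0.3118032582511141 107.47225997149441
floor/end -56.529101804833445 94.85419209597222
```

Request:
{"fn": "arm_command", "kwargs": {"targets": [[[0.0005,0.002,-0.025,0,0,0,-1],[0,0,-0.02,0,0,0,-1],[0,0,-0.012,0,0,0,-1],[0,0,-0.006,0,0,0,-1],[0,0,-0.004,0,0,0,-1],[0,0,-0.002,0,0,0,-1],[0,0,0,0,0,0,-1]]]}}

```text
time: 7.25
tool_pos: [419.9, 200.8, 10.1]
tcp_rot: [180.0, -0.0, 75.5]
ft_force: [-0.4, -0.4, -2.5]
finger_gap: 22.5
grip_force: 49.5
```

Request:
{"fn": "arm_command", "kwargs": {"targets": [[[0,0,-0.001,0,0,0,-1],[0,0,-0.0005,0,0,0,-1],[0,0,0,0,0,0,-1]]]}}

```text
time: 7.62
tool_pos: [419.9, 200.8, 8.8]
tcp_rot: [180.0, -0.0, 75.5]
ft_force: [-1.9, -0.8, 4.7]
finger_gap: 22.2
grip_force: 50.4
```

Request:
{"fn": "arm_command", "kwargs": {"targets": [[[0,0,0,0,0,0,-0.3],[0,0,0,0,0,0,-0.15],[0,0,0,0,0,0,-0.1],[0,0,0.01,0,0,0,-0.1],[0,0,0.03,0,0,0,-0.1],[0,0,0.06,0,0,0,0.5],[0,0,0.06,0,0,0,1],[0,0,0.06,0,0,0,1],[0,0,0,0,0,0,1]]]}}

```text
time: 8.75
tool_pos: [422.7, 201.8, 235.5]
tcp_rot: [179.4, -0.4, 75.5]
ft_force: [0.6, 0.0, -1.5]
finger_gap: 85.4
grip_force: 0.0
```

```bash
python3 - <<'E'
from h import *
im,m=snap('wrist','w4'); s=status.sense(); print(s['tool_pos'],s['tcp_rot'],s['finger_gap'])
c=np.array([474.1,184.2]); a=np.radians(-14.5); ex=np.array([np.cos(a),np.sin(a)]); ey=np.array([-ex[1],ex[0]])
u,v=proj(m,[419.1,198.4,12]); print(u,v,im[int(v),int(u)])
# saturated brown inside tray
hsv=cv2.cvtColor(im,cv2.COLOR_RGB2HSV); f=im.astype(float)+1
k=comp((f[:,:,2]/f[:,:,0]>.6)&(f[:,:,2]/f[:,:,0]<.88),int(u),int(v))
C=max(cv2.findContours(k,0,1)[0],key=len)[:,0,:].astype(float)
W=np.array([onz(m,*p,12)[:2]-c for p in C]); T=np.c_[W@ex,W@ey].astype(np.float32); print(k.sum(),cv2.minAreaRect(T),T.min(0),T.max(0))
t,_=snap('top','t1')
cv2.imwrite('pics/c4.png',np.hstack([im,cv2.resize(t[160:265,145:265],(288,252)) if 0 else im[:,:1]])[:,:,::-1])
E
```

```text
[421.28255923 201.30772961 231.96081689] [179.68311791  -0.2115856   75.50518288] 85.25400723902017
251.14395707568752 171.43333487947194 [140 116  96]
2099 ((-56.006500244140625, 1.9103012084960938), (25.439531326293945, 166.14187622070312), 0.07907682657241821) [-68.79204 -81.15843] [-43.319378  84.98638 ]
```

View pics/c4.png

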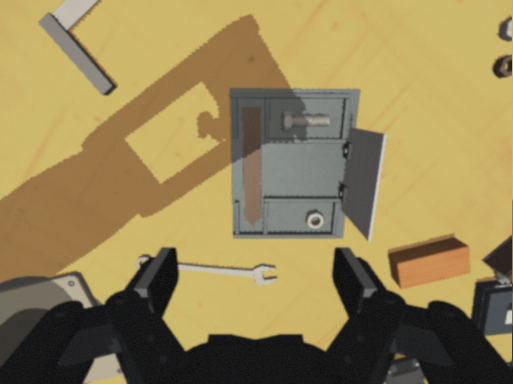

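The bar lies flat in the long compartment, centred about (-56, +2) in tray axes, with the fingers clear of it. Now on to the clip.

Request:
{"fn": "arm_command", "kwargs": {"targets": [[[0.017,-0.0444,0.001,0,0,-0.1244,1],[0.017,-0.0444,0.001,0,0,-0.1244,1],[0.017,-0.0444,0.001,0,0,-0.1244,1],[0.017,-0.0444,0.001,0,0,-0.1244,1],[0.017,-0.0444,0.001,0,0,-0.1244,1],[0.017,-0.0444,0.001,0,0,-0.1244,1],[0.017,-0.0444,0.001,0,0,-0.1244,1],[0.017,-0.0444,0.001,0,0,-0.1244,1],[0.017,-0.0444,0.001,0,0,-0.1244,1],[0.017,-0.0444,0.001,0,0,-0.1244,1]]]}}

```text
time: 10.1
tool_pos: [588.9, -244.3, 235.6]
tcp_rot: [-179.9, 0.2, 4.0]
ft_force: [0.3, -0.1, 0.6]
finger_gap: 85.6
grip_force: 0.0
```

Request:
{"fn": "arm_command", "kwargs": {"targets": [[[0,0,0,0,0,0,1],[0,0,0,0,0,0,1]]]}}

```text
time: 10.35
tool_pos: [588.6, -242.7, 236.0]
tcp_rot: [-179.9, 0.2, 4.3]
ft_force: [0.1, -0.3, -0.1]
finger_gap: 85.6
grip_force: 0.0
```

```bash
python3 - <<'E'
from h import *
im,m=snap('wrist','w5'); s=status.sense(); print(s['tool_pos'],s['tcp_rot'],s['finger_gap'],m)
print(proj(m,[591,-242.5,132]))
cv2.imwrite('pics/c5.png',cv2.resize(im[:,:,::-1],None,fx=1.5,fy=1.5))
E
```

```text
[ 588.84266688 -242.23587865  236.72824569] [-1.79899499e+02  1.26840835e-01  4.29761584e+00] 85.15827792830687 {'vertical_fov': 70.84521585659026, 'cx': 255.0579708217103, 'cy': 195.29580950832045, 'xyz': array([ 670.81431973, -237.05968872,  378.23482272]), 'attitude': array([ 1.61351726e+02,  1.53829202e-01, -8.56974579e+01])}
(np.float64(255.16033465935138), np.float64(192.2322499355962))
```

View pics/c5.png

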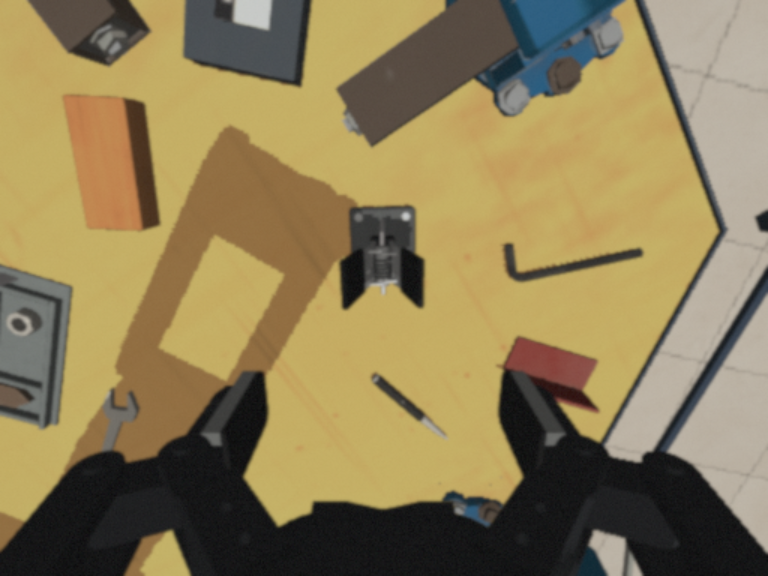

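The clip sits straight between the fingers. Its handle tops are at u≈342 (left) and u≈423 (right), v≈255–307, in the 1.5x picture. Base and handles are square to the picture, and the vise jaw at (370,140) is farther away.

```bash
python3 - <<'E'
from h import *
m=viewer.camera_model('wrist'); im=np.load('pics/w5.npy')
for u,v,z in [(342,258,132),(344,308,132),(423,252,132),(423,306,132),(383,281,132),(351,208,12),(413,207,12),(383,281,132)]: print(onz(m,u/1.5,v/1.5,z).round(1))
for z in (40,80,110): print('vise jaw tip z',z,onz(m,372/1.5,145/1.5,z).round(0),onz(m,338/1.5,92/1.5,z).round(0),onz(viewer.camera_model('top'),344,144,z).round(0))
# black handle mask
k=(im.max(2)<40); k[:150]=0; k[215:]=0; k[:,:215]=0;k[:,295:]=0
ys,xs=np.nonzero(k); print(xs.min(),xs.max(),ys.min(),ys.max()); 
for x0,x1 in [(215,250),(262,295)]:
    q=k[:,x0:x1]; yy,xx=np.nonzero(q); print(x0+xx.min(),x0+xx.max(),yy.min(),yy.max())
E
```

```text
[ 609.1 -215.2  132. ]
[ 575.7 -218.   132. ]
[ 616.7 -265.3  132. ]
[ 581.1 -269.2  132. ]
[ 596.  -241.9  132. ]
[ 625.4 -210.9   12. ]
[ 630.5 -266.    12. ]
[ 596.  -241.9  132. ]
vise jaw tip z 40 [ 679. -227.   40.] [ 715. -199.   40.] [ 680. -224.   40.]
vise jaw tip z 80 [ 678. -228.   80.] [ 709. -203.   80.] [ 667. -215.   80.]
vise jaw tip z 110 [ 677. -229.  110.] [ 706. -206.  110.] [ 658. -207.  110.]
228 280 157 204
228 249 157 204
262 280 158 202
```

Request:
{"fn": "arm_command", "kwargs": {"targets": [[[0.0049,0,-0.03,0,0,0,1],[0,0,-0.03,0,0,0,1],[0,0,-0.03,0,0,0,1],[0,0,-0.025,0,0,0,1],[0,0,-0.015,0,0,0,1],[0,0,-0.009,0,0,0,1],[0,0,0,0,0,0,1],[0,0,0,0,0,0,0.6]]], "force": 45}}

```text
time: 11.4
tool_pos: [595.2, -243.6, 100.6]
tcp_rot: [179.9, -0.1, 4.2]
ft_force: [-0.4, 0.5, -0.9]
finger_gap: 69.8
grip_force: 0.0
```

Request:
{"fn": "arm_command", "kwargs": {"targets": [[[0,0,0,0,0,0,0.4],[0,0,0,0,0,0,0.2],[0,0,0,0,0,0,0],[0,0,0,0,0,0,-0.2],[0,0,0,0,0,0,-0.4],[0,0,0,0,0,0,-1],[0,0,0,0,0,0,-1],[0,0,0,0,0,0,-1]]]}}

```text
time: 12.4
tool_pos: [596.3, -244.8, 101.9]
tcp_rot: [179.8, -0.2, 4.2]
ft_force: [1.4, -3.3, 6.9]
finger_gap: 25.3
grip_force: 45.3
```

```bash
python3 - <<'E'
from h import *
im,m=snap('wrist','w6'); s=status.sense(); print(s['tool_pos'],s['tcp_rot'],s['finger_gap'],s['grip_force'],s['ft_force'])
si,_=snap('side','s6')
a=im[96:384,96:416]; b=cv2.resize(si[95:175,190:290],None,fx=4,fy=4,interpolation=cv2.INTER_CUBIC)
o=np.zeros((320,720,3),np.uint8); o[:288,:320]=a; o[:320,320:720]=b
cv2.imwrite('pics/c6.png',o[:,:,::-1])
E
```

```text
[ 596.26022334 -244.72999022  101.8837518 ] [179.81658937  -0.24304822   4.21416751] 25.132628302703623 45.33653497695923 [ 1.92329532 -1.79255023  7.67951105]
```

View pics/c6.png

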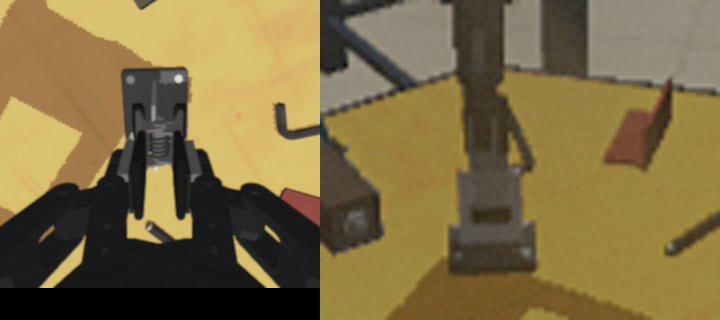

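The picture shows both handles squeezed upright between the fingers, with the gap at its expected minimum, so the jaws are open. I'll lift straight up.

Request:
{"fn": "arm_command", "kwargs": {"targets": [[[0,0,0.01,0,0,0,-1],[0,0,0.02,0,0,0,-1],[0,0,0.03,0,0,0,-1],[0,0,0.03,0,0,0,-1],[0,0,0.02,0,0,0,-1],[0,0,0,0,0,0,-1]]]}}

```text
time: 13.25
tool_pos: [595.6, -243.8, 212.0]
tcp_rot: [179.9, -0.2, 4.2]
ft_force: [-0.4, -0.2, -0.8]
finger_gap: 25.3
grip_force: 44.6
```

```bash
python3 - <<'E'
from h import *
im,m=snap('wrist','w7'); s=status.sense(); print(s['tool_pos'],s['tcp_rot'],s['finger_gap'],s['grip_force'],s['ft_force'])
si,_=snap('side','s7')
a=im[96:384,96:416]; b=cv2.resize(si[75:175,190:290],None,fx=4,fy=4,interpolation=cv2.INTER_CUBIC)
o=np.zeros((400,720,3),np.uint8); o[:288,:320]=a; o[:400,320:720]=b
cv2.imwrite('pics/c7.png',o[:,:,::-1])
E
```

```text
[ 594.81528618 -243.41041482  209.94792324] [ 1.79963271e+02 -6.63821064e-02  4.22968698e+00] 25.25204275777074 44.55506980419159 [-0.20788387  0.20771199 -1.35609948]
```

View pics/c7.png

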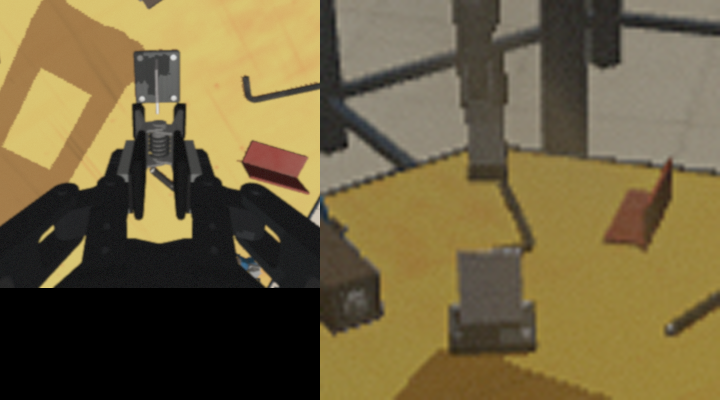

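The clip is off the rest and squeezed open: in the side crop the strip stands bare and the jaw bottom is at (487,180). I'll carry it to above the plate and measure numerically from here, as I've now used all my picture views.

Request:
{"fn": "arm_command", "kwargs": {"targets": [[[-0.0038,0.034,0,0,0,0.1037,-1],[-0.0038,0.034,0,0,0,0.1037,-1],[-0.0038,0.034,0,0,0,0.1037,-1],[-0.0038,0.034,0,0,0,0.1037,-1],[-0.0038,0.034,0,0,0,0.1037,-1],[-0.0038,0.034,0,0,0,0.1037,-1],[-0.0038,0.034,0,0,0,0.1037,-1],[-0.0038,0.034,0,0,0,0.1037,-1],[-0.0038,0.034,0,0,0,0.1037,-1],[-0.0038,0.034,0,0,0,0.1037,-1]]]}}

```text
time: 14.6
tool_pos: [555.2, 97.7, 207.1]
tcp_rot: [-179.8, 0.1, 63.8]
ft_force: [-0.6, 0.1, -1.0]
finger_gap: 25.7
grip_force: 44.6
```

Request:
{"fn": "arm_command", "kwargs": {"targets": [[[-0.0038,0.034,0,0,0,0.1037,-1],[-0.0038,0.034,0,0,0,0.1037,-1],[0,0,0,0,0,0,-1],[0,0,0,0,0,0,-1],[0,0,0,0,0,0,-1]]]}}

```text
time: 15.22
tool_pos: [548.7, 163.7, 208.6]
tcp_rot: [-179.9, 0.0, 75.4]
ft_force: [-0.3, -0.5, 0.1]
finger_gap: 25.5
grip_force: 44.6
```

```bash
python3 - <<'E'
from h import *
ms=viewer.camera_model('side')
c,d=ray(ms,190+(487-320)/4,75+180/4)
for y in (-222,-235): print('jaw bottom at lift',(c+d*(y-c[1])/d[1]).round(1))
im,m=snap('wrist','w8'); si,_=snap('side','s8'); t,_=snap('top','t8'); s=status.sense(); print(s['tool_pos'],s['tcp_rot'],s['finger_gap'],s['grip_force'],s['ft_force'])
# plate edge in the wrist image: bright top edge; predicted ends
a=np.radians(-14.5); ex=np.array([np.cos(a),np.sin(a)]); ey=np.array([-ex[1],ex[0]]); p=np.array([549.2,165])
for q in (60,40,20): print(q,proj(m,[*(p+q*ey),105]))
# where does the bright edge lie along rows above the gripper
for q in (58,50,40,30):
    u,v=proj(m,[*(p+q*ey),105]); r=im[int(round(v)),int(u)-14:int(u)+15].mean(1).astype(int); print(q,int(u)-14,r.tolist())
E
```

```text
jaw bottom at lift [ 589.7 -222.   149.5]
jaw bottom at lift [ 591.  -235.   142.2]
[549.00344389 163.92389781 209.17458132] [-1.79991455e+02  9.54496728e-03  7.54424852e+01] 25.3200027800369 44.56757962703705 [ 0.70139684 -0.24166914 -0.12840437]
60 (np.float64(254.6461012780405), np.float64(129.06048580207323))
40 (np.float64(254.66487526109537), np.float64(151.57385833186083))
20 (np.float64(254.68270521333378), np.float64(172.9551686140286))
58 240 [92, 92, 90, 87, 83, 87, 90, 86, 83, 83, 89, 89, 95, 122, 148, 145, 122, 97, 92, 90, 93, 107, 125, 129, 130, 130, 127, 128, 126]
50 240 [88, 89, 89, 90, 88, 90, 89, 87, 79, 62, 50, 51, 69, 119, 152, 150, 125, 95, 88, 92, 95, 110, 120, 123, 124, 125, 126, 127, 130]
40 240 [92, 92, 90, 92, 93, 92, 92, 90, 80, 70, 62, 63, 79, 120, 152, 151, 128, 100, 89, 92, 97, 114, 127, 131, 130, 130, 131, 127, 130]
30 240 [91, 91, 91, 93, 94, 103, 124, 143, 148, 148, 147, 142, 132, 137, 154, 155, 150, 148, 149, 147, 152, 165, 172, 156, 131, 124, 124, 125, 127]
```

Across the plate the clip is within 1 mm of centred, and it is parallel to it. I'll lower it about 62 mm in steps while watching the force.

Request:
{"fn": "arm_command", "kwargs": {"targets": [[[0.0003,0.001,-0.012,0,0,0,-1],[0,0,-0.012,0,0,0,-1],[0,0,-0.01,0,0,0,-1],[0,0,-0.006,0,0,0,-1],[0,0,0,0,0,0,-1],[0,0,0,0,0,0,-1]]]}}

```text
time: 16.12
tool_pos: [549.5, 165.8, 169.7]
tcp_rot: [180.0, -0.0, 75.5]
ft_force: [-0.5, -0.9, -0.6]
finger_gap: 25.5
grip_force: 44.6
```

Request:
{"fn": "arm_command", "kwargs": {"targets": [[[0,0,-0.008,0,0,0,-1],[0,0,-0.008,0,0,0,-1],[0,0,-0.006,0,0,0,-1],[0,0,0,0,0,0,-1],[0,0,0,0,0,0,-1],[0,0,0,0,0,0,-1],[0,0,0,0,0,0,-1]]]}}

```text
time: 17.0
tool_pos: [549.4, 165.7, 147.6]
tcp_rot: [180.0, -0.0, 75.5]
ft_force: [0.5, -0.2, -0.8]
finger_gap: 24.9
grip_force: 44.6
```

```bash
python3 - <<'E'
from h import *
im,m=snap('wrist','w9'); si,ms=snap('side','s9'); s=status.sense(); print(s['tool_pos'],s['tcp_rot'],s['finger_gap'],s['grip_force'],s['ft_force'],s['wrist_torque'])
a=np.radians(-14.5); ex=np.array([np.cos(a),np.sin(a)]); ey=np.array([-ex[1],ex[0]]); p=np.array([549.2,165])
# side view: expected pixels of plate edge, jaw +x-side tip and -x side tip
for q in (58,30,17): print(q,np.round(proj(ms,[*(p+q*ey),105])))
for sx in (-18,18): print(sx,np.round(proj(ms,[*(p+17*ey+sx*ex),84])))
u,v=proj(ms,[*(p+17*ey),105]); u=int(u); v=int(v)
print((u-20,v-18)); print(si[v-18:v+19:2,u-20:u+21:2].mean(2).astype(int))
for q in (58,50,40):
    u,v=proj(m,[*(p+q*ey),105]); print(q,u,im[int(round(v)),int(u)-14:int(u)+15].mean(1).astype(int).tolist())
# bar check in top view change
t,mt=snap('top','t9')
E
```

```text
[549.32842998 165.71969552 147.50796386] [ 1.79981228e+02 -9.83056613e-03  7.55284249e+01] 25.582499878604143 44.58335816860199 [ 0.56962104 -0.06352212 -0.40180664] [-0.00208095 -0.00937547  0.00558791]
58 [228. 237.]
30 [232. 229.]
17 [234. 225.]
-18 [241. 233.]
18 [227. 230.]
(213, 207)
[[ 56  53  57  54  63  57  61  79  30  36  60  94  62  31  69  39  62 122
  125 126 123]
 [ 58  51  58  55  52  52  48 134  40  55  60  57  34  36  69  65 107 122
  125 124 123]
 [ 83  80  83  81  81  80 123 127  81  64  60  40  42  37  63  73  96 122
  123 123 121]
 [124 123 125 127 123 125 123 125  99  66  74  83  69  54  64  78  97 123
  122 122 125]
 [126 123 126 125 122 121 126 126 123  61  69  74  63  59  67  71  95 126
  125 120 122]
 [122 124 125 123 124 124 125 126  95  58  59  61  64  69  69  67  96 126
  126 121 124]
 [121 122 126 126 128 122 123 127  85  58  38 122 117  68  66  65  82 124
  127 122 127]
 [122 124 127 123 123 126 124 128  69  40 109 122  78  70  69  66  48  89
  118 124 122]
 [124 123 123 123 123 125 125 113  63  36 126 122  74  75  70  68  32  61
  103 103  98]
 [125 12
[... 642 characters left out ...]
22 106  73  70  73  77  71  74  62  46  61  50
   53  72  81]
 [124 127 125 126 123 125 124 109  75  71  74  74  72  75  53  39  73  92
   81  53  51]
 [124 124 122 123 126 125 124 113  72  74  72  77  73  73  46  36 100  96
  101 100  94]]
58 254.35010030073877 [81, 81, 84, 88, 86, 85, 81, 87, 93, 96, 95, 102, 128, 156, 166, 155, 128, 102, 94, 94, 93, 100, 116, 130, 135, 135, 132, 132, 129]
50 254.34428175954346 [96, 96, 95, 95, 95, 95, 85, 75, 69, 70, 70, 81, 122, 154, 166, 155, 126, 101, 93, 92, 95, 102, 119, 130, 134, 133, 135, 136, 134]
40 254.33722782417982 [96, 96, 95, 95, 95, 91, 87, 76, 66, 65, 66, 81, 122, 156, 165, 156, 128, 101, 94, 95, 94, 105, 121, 132, 135, 136, 134, 132, 129]
```

```bash
python3 - <<'E'
from h import *
si=np.load('pics/s9.npy'); ms=viewer.camera_model('side')
a=np.radians(-14.5); ex=np.array([np.cos(a),np.sin(a)]); ey=np.array([-ex[1],ex[0]]); p=np.array([549.3,165.7])
for z in (85,87.5,95):
  for x,q in [(13.5,15),(21.7,15),(13.5,-15),(21.7,-15),(-13.5,15),(-21.7,15)]: print(z,x,q,np.round(proj(ms,[*(p+q*ey+x*ex),z if abs(x)<14 else z+2.3]),1))
print(si[218:236,222:250].mean(2).astype(int))
E
```

```text
85 13.5 15 [228.7 229.9]
85 21.7 15 [225.4 228.5]
85 13.5 -15 [232.9 221.5]
85 21.7 -15 [229.6 220.1]
85 -13.5 15 [239.7 232.2]
85 -21.7 15 [243.1 232.2]
87.5 13.5 15 [228.7 229.1]
87.5 21.7 15 [225.3 227.7]
87.5 13.5 -15 [232.9 220.7]
87.5 21.7 -15 [229.6 219.3]
87.5 -13.5 15 [239.7 231.5]
87.5 -21.7 15 [243.1 231.5]
95 13.5 15 [228.5 226.8]
95 21.7 15 [225.2 225.3]
95 13.5 -15 [232.8 218.3]
95 21.7 -15 [229.5 217. ]
95 -13.5 15 [239.6 229.1]
95 -21.7 15 [243.  229.1]
[[124 125 124 126 123 125 126  90  65  59  42  41  75  87  82  83  71  69
   69  66  67  64  63  98 125 126 122 125]
 [125 122 120 123 123 127 129  85  67  58  36  38 114 122 110 117  74  68
   67  66  68  65  65  82  95 124 127 127]
 [124 124 125 125 123 125 122  78  61  46  35  60 121 126 119  99  76  66
   68  70  68  63  66  63  47 120 126 126]
 [124 126 124 124 125 128  98  69  57  40  34 109 127 122 119  78  67  70
   73  69  65  66  71  48  31  89 125 118]
 [124 120 123 124 126 129  91  69  49  34  56 125 126 115 102  73  70  67
   69  68  65  66  61  42  37  70 124 109]
 [122 125 123 125 127 113  81  63  42  36
[... 780 characters left out ...]
122 122 124 128 122 125 123 125 125 117 102  69  71  74  75  76  75  74
   55  35  39  33  51  77 102 100 101 109]
 [123 122 123 121 126 123 121 124 118 124  80  72  71  73  74  73  71  78
   69  57  49  53  66  78  98 101  98 104]
 [122 123 122 119 122 124 123 126 116 106  74  72  74  73  73  73  77  72
   74  72  68  67  73  75  99 106  96 102]
 [124 121 122 123 123 122 123 115 118  83  73  73  72  72  69  73  74  72
   76  75  72  69  68  72  99  96 101 106]
 [124 123 122 123 122 122 120 112  99  75  68  73  76  72  77  74  72  74
   72  72  73  87  75  67  97  95 105  89]
 [124 127 123 119 121 118 112 123  80  70  74  77  74  77  76  74  72  75
   72  75  69  81  81  53  92 102 104  61]]
```

Both jaw tips measure about 87 mm high, 17 mm below the edge. They sit about 13 mm to each side of the plate, with clear gaps and no contact force, so I'm handing in.

```bash
python3 -c "
from bench import job
print(job.hand_in())"
```

```text
the job is handed in; nothing more can be done
None
```

The job is handed in, with no verdict returned: the bar lies let go in the long compartment, and the clip is held open over the plate edge, tips about 17 mm below it and about 13 mm either side. I viewed 11 pictures, one over the limit of 10.

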